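Stow the spice jars for the drive

ROBOT

A 6-joint arm with a two-finger parallel gripper is mounted at the origin on the work surface. World frame = base frame: x ahead of the robot, y to its left, z up, the work surface at z = 0. Lengths are in m, angles in rad, forces in N, time in s.
With the tool pointing down it reaches from about 0.35 to 0.85 m from the base axis. Payload 8.1 kg.
Tool frame: the origin (TCP) lies between the finger pads; the fingertips stand 22 mm ahead of it and the grasp point (between the pads) lies 3 mm ahead of it (r.tip_reach is the distance from the TCP to the fingertips, in m); z points along the fingers, y is the line along which they close (so a half turn about z gives the same grasp; the last joint's range is limited). The gripper opens to 85 mm and grips with 20 to 120 N. Pads are 22 mm wide; open, the fingers measure 114 mm over their backs; the gripper's body (76 mm by 85 mm) begins 54 mm behind the grasp point. The pads swing forward as they close: fully open they stand 13 mm farther back than shut.
Start: joints at [1.156, 0.13, 1.488, -0, 1.523, -0.085], TCP at [0.194, 0.568, 0.253] pointing down, gripper open.
Joint ranges: [-2.96, 2.96], [-0.89, 2.26], [0.02, 2.5], [-1.34, 4.48], [0, 2.73], [-2.66, 2.66]. Speed limits (rad/s): [2.39, 2.39, 2.79, 3.14, 3.14, 3.14].

INTERFACE

Orientations are given as [roll, pitch, yaw] about the fixed x, y, z axes, in that order (R = Rz(yaw) Ry(pitch) Rx(roll)).
In Python, from bench import monitor, optics, r gives the robot as it stands.
- The arm moves only by the shell command python3 -m crank 'ROWS' [OPENING]. ROWS is JSON, a list of rows, each a list of 2 entries, a list of its own where there are three numbers: the shift along the tool's x, y, z as a fraction of full scale, then the turn, a rotation vector about the tool's x, y, z as a fraction of full scale. A call has 1 to 12 rows; each row shifts and turns the commanded pose from where the row before left it, along the tool's axes as they then stand; what a row does not reach is not made up. Full scale, the value 1, is 100 mm for a shift and pi rad for a turn. A row lasts 1/12 s, in which the tool goes at most 41.7 mm and 7.16 degrees, less where a joint would pass 70% of its speed; a pose out of reach is approached as far as the arm can. A call with a number of a shift or a turn outside -1 to 1 is refused whole. A call with a gripper value outside its range is refused whole. OPENING is the opening, from 0 (shut) to 1 (fully open), set as the call begins (- or left out, the last holds). The fingers move at their own pace and stop on an object; the grip force is fixed at half the most. Time passes only in rows, so rows that do not move let the fingers close. It gives the time, the measured TCP pose, the force, the opening and the grip force at its end, in the units of the state.
- monitor.get_state(): the state, without advancing time (a new reading comes with each control period).
- optics.get_image(name): name is "scene" or "top" or "wrist"; returns the picture (480x640x3 uint8, red, green, blue); there is no depth.
- optics.camera_params(name): a dict with "intrinsics" (3x3 intrinsics, pixels), "k1" (the pictures are not rectified: a ray, as slopes to the right and down, at radius r is drawn at 1 + k1 r^2 times it, then the intrinsics apply), "extrinsics" (4x4, takes a point from camera to world coordinates); the wrist camera has in their place "hand_eye" (4x4, takes a point from camera to tool coordinates, whose origin is the TCP and whose axes are the flange's). Camera axes: x right, y down, z forward; pixel columns grow to the right and rows downward; lengths in m; the calibration is good to about 2 mm. A picture is of the moment at which its call begins: read the wrist's pose just before it. camera_params takes no time and is no camera call.
- r.hand_in(): hands the job in; it is judged then, once.
The state is a dict: "time": time; "joint_pos": joint angles; "joint_vel": joint speeds; "joint_efforts": joint torques, N m; "eef_pos": TCP position; "tcp_rot": TCP orientation; "wrist_force": force on the tool from outside, world axes, zero at the start; "wrist_torque": the same for the moment, N m; "width": finger opening in m; "gripper_force": force on a finger pad.
Only numpy, scipy, OpenCV 4.12 (cv2) and the standard library are available. Lean on these libraries where they do the work, as an engineer would, in place of code of your own. Each camera call takes 0.05 s, during which the arm holds its last target. There are 200 camera calls.

TASK

Before the van drives off, stand each of the four grey spice jars with twist caps upright in the black travel tray that matches its outline and size (large round, small round, square and oblong), flat on the tray floor within the rim. Set each jar down rather than dropping it, tip none over, and leave the blue mug and the white bowl where they are.

Things in the scene. Friction and masses are not known exactly. Their poses are not given: they have to be found in the camera images.
- jar_big_mid (a point): The large round spice jar, grey plastic with a grey twist cap, loose and upright on the counter: round body 54 mm across, cap 44 mm across; 84 mm high in all (straight-sided body up to 66 mm, cap above). 85 to 170 g. This point is its centre, on its axis 42 mm above its underside; z points up through the cap.
- jar_small_mid (a point): The small round spice jar, grey plastic with a grey twist cap, loose and upright on the counter: round body 34 mm across, cap 28 mm across; 84 mm high in all (straight-sided body up to 66 mm, cap above). 40 to 85 g. This point is its centre, on its axis 42 mm above its underside; z points up through the cap.
- jar_square_mid (a point): The square spice jar, grey plastic with a grey twist cap, loose and upright on the counter: square body 44 x 44 mm, sides along its x and y, round cap 36 mm across; 84 mm high in all (straight-sided body up to 66 mm, cap above). 70 to 140 g. This point is its centre, on its axis 42 mm above its underside; z points up through the cap.
- jar_oblong_mid (a point): The oblong spice jar, grey plastic with a grey twist cap, loose and upright on the counter: oblong body 68 mm along its x and 30 mm along its y, round cap 26 mm across; 84 mm high in all (straight-sided body up to 66 mm, cap above). 70 to 140 g. This point is its centre, on its axis 42 mm above its underside; z points up through the cap.
- tray_big: Shallow black rubber tray fixed to the counter, the larger round tray: 80 mm across outside, 72 mm inside; rim 12 mm high, floor 4 mm thick, so a jar in it stands 4 mm above the counter. Origin: centre of its underside, on the counter; z up.
- tray_small: Shallow black rubber tray fixed to the counter, the smaller round tray: 58 mm across outside, 50 mm inside; rim 12 mm high, floor 4 mm thick, so a jar in it stands 4 mm above the counter. Origin: centre of its underside, on the counter; z up.
- tray_square: Shallow black rubber tray fixed to the counter, the square tray: 70 x 70 mm outside, 62 x 62 mm inside, sides along its x and y; rim 12 mm high, floor 4 mm thick, so a jar in it stands 4 mm above the counter. Origin: centre of its underside, on the counter; z up.
- tray_oblong: Shallow black rubber tray fixed to the counter, the oblong tray: 94 mm along its x and 56 mm along its y outside, 86 x 48 mm inside; rim 12 mm high, floor 4 mm thick, so a jar in it stands 4 mm above the counter. Origin: centre of its underside, on the counter; z up.
- mug: Blue enamel mug, loose, 76 mm across and 75 mm high, its handle on its +y side (reaching about 70 mm from the axis). A bystander. Origin: centre of its underside.
- bowl: White ceramic bowl, loose, 116 mm across and 50 mm high. A bystander. Origin: centre of its underside.

How it is judged:
At the end, for the whole second after the job is handed in: All four jars are released and at rest, upright (within 0.08 rad), each flat on the floor of its own matching tray (its height within 3 mm) with its axis within 14 mm of the tray centre (horizontal distance between jar_big_mid and tray_big below 0.014 m and z of jar_big_mid in the frame of tray_big between 0.043 and 0.049 m and angle between each of jar_big_mid, jar_small_mid, jar_square_mid, jar_oblong_mid's own z axis and vertical below 0.08 rad and linear speed of each of jar_big, jar_small, jar_square, jar_oblong below 0.02 m/s and contact force between each of jar_big, jar_small, jar_square, jar_oblong and the fingers below 0.1 N and horizontal distance between jar_small_mid and tray_small below 0.014 m and z of jar_small_mid in the frame of tray_small between 0.043 and 0.049 m and horizontal distance between jar_square_mid and tray_square below 0.014 m and z of jar_square_mid in the frame of tray_square between 0.043 and 0.049 m and horizontal distance between jar_oblong_mid and tray_oblong below 0.014 m and z of jar_oblong_mid in the frame of tray_oblong between 0.043 and 0.049 m); the robot touches nothing.
It fails at once if a jar is tipped over (angle between any of jar_big_mid, jar_small_mid, jar_square_mid, jar_oblong_mid's own z axis and vertical above 0.7 rad).
It fails at once if a jar is dropped (falls free more than about 25 mm) or thrown ((contact force between jar_big and the fingers below 0.05 N and linear speed of jar_big above 0.7 m/s) or (contact force between jar_small and the fingers below 0.05 N and linear speed of jar_small above 0.7 m/s) or (contact force between jar_square and the fingers below 0.05 N and linear speed of jar_square above 0.7 m/s) or (contact force between jar_oblong and the fingers below 0.05 N and linear speed of jar_oblong above 0.7 m/s)).
It fails at once if the mug is moved by more than 20 mm or tipped (distance of mug from where it was at the start of the episode above 0.02 m or angle between mug's own z axis and vertical above 0.4 rad).
It fails at once if the bowl is moved by more than 20 mm or tipped (distance of bowl from where it was at the start of the episode above 0.02 m or angle between bowl's own z axis and vertical above 0.4 rad).
It also fails if it takes over 104 s, if anything falls off the work surface, if the arm or the gripper's body presses on something with over 40 N, if the wrist force passes 120 N, or if a joint passes its speed limit or range.

## Working session

There is one attempt and no reset: what is moved stays moved. The work goes in short steps, Python scripts to look and compute and a shell command to move; the robot and the scene stay as the last step left them, time stands still between calls to the robot, and variables do not carry over. Pictures are saved under pics/ and viewed, at most 14 in all, crops included, and the job is handed in when it is done.

```bash
ls; mkdir -p pics; python3 - <<'E'
from bench import monitor, optics, r
import cv2
print(monitor.get_state(), r.tip_reach)
for n in ("scene","top","wrist"):
    cv2.imwrite(f"pics/{n}0.png",optics.get_image(n)[:,:,::-1]); print(n,optics.camera_params(n))
E
```

```text
pics
{'time': 0.0, 'joint_pos': array([ 1.15561322e+00,  1.31183321e-01,  1.48926016e+00, -5.57144156e-06,
        1.52299363e+00, -8.54157877e-02]), 'joint_vel': array([-5.92009368e-05,  1.04989585e-05, -4.99967142e-04,  8.55151711e-04,
       -1.03352340e-03, -7.50598374e-04]), 'joint_efforts': array([ 1.25915329e-03, -5.69421566e+01, -5.00538754e+01, -3.71384558e-04,
        1.50290842e-02,  9.82346705e-06]), 'eef_pos': array([0.19408096, 0.56721501, 0.25224166]), 'tcp_rot': array([-3.13975445e+00, -1.51809764e-04,  2.81182547e+00]), 'wrist_force': array([0.34550223, 0.25830125, 0.27248669]), 'wrist_torque': array([-0.01459186, -0.02195623,  0.0205269 ]), 'gripper_force': 0.0, 'width': 0.0852934453005362} 0.022
scene {'intrinsics': array([[566.33183325,   0.        , 319.39343246],
       [  0.        , 566.33183325, 240.55872334],
       [  0.        ,   0.        ,   1.        ]]), 'k1': -0.1095377503725668, 'extrinsics': array([[-0.23676248,  0.82677163, -0.51028638,  1.1270248 ],
       [ 0.97148808,  0.19474241, -0.13522686,  0.16571099],
       [-0.01242733, -0.52775378, -0.
[... 502 characters left out ...]
2617044e-02, -9.96354061e-01,
         1.24425513e+00],
       [ 0.00000000e+00,  0.00000000e+00,  0.00000000e+00,
         1.00000000e+00]])}
wrist {'intrinsics': array([[345.88195677,   0.        , 321.20728606],
       [  0.        , 345.88195677, 240.14054727],
       [  0.        ,   0.        ,   1.        ]]), 'k1': -0.06001199467675848, 'hand_eye': array([[-5.59923669e-04, -9.61925991e-01, -2.73309483e-01,
         6.96880825e-02],
       [ 9.99999719e-01, -4.02337547e-04, -6.32632887e-04,
        -1.78355646e-04],
       [ 4.98583350e-04, -2.73309761e-01,  9.61925946e-01,
        -1.21696738e-01],
       [ 0.00000000e+00,  0.00000000e+00,  0.00000000e+00,
         1.00000000e+00]])}
```

View pics/top0.png

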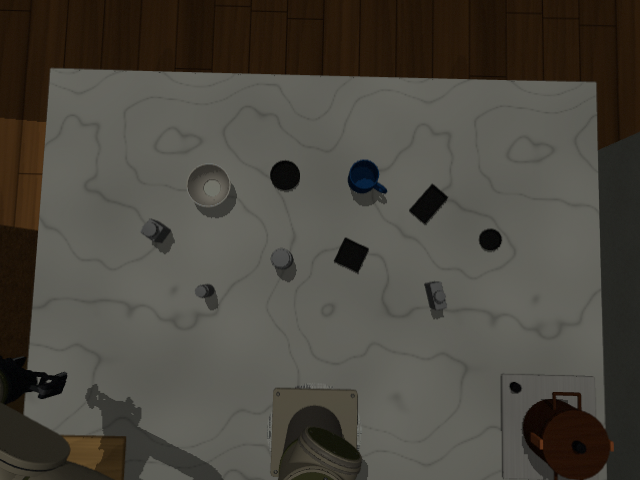

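View pics/scene0.png

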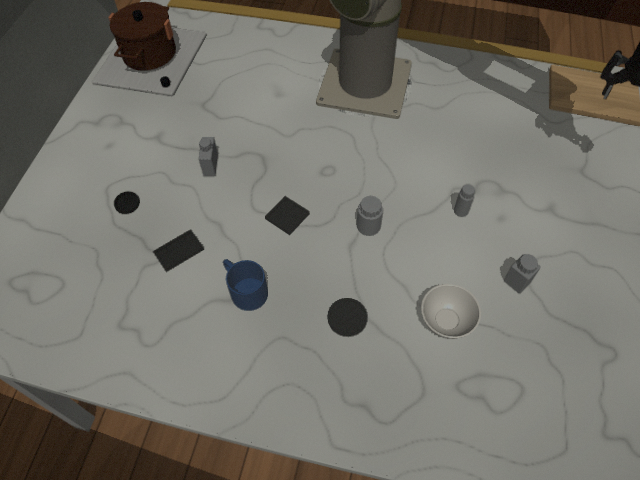

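The top view shows the trays: large round (285,175), small round (490,240), square (351,255) and oblong (429,204). The jars are big (283,259), small (205,291), square (155,231) and oblong (436,297), with the mug at (363,176) and the bowl at (209,186). The scene view agrees with this.

```bash
cat > h.py <<'E'
import numpy as np, cv2
from scipy.spatial.transform import Rotation as R
from bench import monitor, optics
def pose():
    s=monitor.get_state(); T=np.eye(4); T[:3,:3]=R.from_euler('xyz',s['tcp_rot']).as_matrix(); T[:3,3]=s['eef_pos']; return T
def cam(n,T=None):
    p=optics.camera_params(n)
    E=p['extrinsics'] if n!='wrist' else (pose() if T is None else T)@p['hand_eye']
    return p['intrinsics'],p['k1'],E
def back(c,uv,z):
    K,k,E=c; uv=np.atleast_2d(uv).astype(float)
    d=(uv-K[:2,2])/K[0,0]; s=d.copy()
    for _ in range(20): s=d/(1+k*(s**2).sum(1,keepdims=True))
    w=np.c_[s,np.ones(len(s))]@E[:3,:3].T
    return (E[:3,3]+w*((z-E[2,3])/w[:,2:]))[:,:2]
def proj(c,P):
    K,k,E=c; q=(np.atleast_2d(P)-E[:3,3])@E[:3,:3]; s=q[:,:2]/q[:,2:]
    return s*(1+k*(s**2).sum(1,keepdims=True))*K[0,0]+K[:2,2]
E
python3 - <<'E'
from h import *
top=cv2.imread('pics/top0.png'); sc=cv2.imread('pics/scene0.png')
g=cv2.medianBlur(top.max(2),3)
m=(g<38).astype(np.uint8)
C=cam('top')
for n,(u,v) in dict(big=(285,175),small=(490,240),square=(351,255),oblong=(429,204)).items():
    mm=np.zeros_like(m); mm[v-28:v+28,u-28:u+28]=m[v-28:v+28,u-28:u+28]
    c=max(cv2.findContours(mm,0,2)[0],key=cv2.contourArea)[:,0]
    P=(back(C,c,0.012)*1000).astype(np.float32)
    print(n,cv2.minAreaRect(P),cv2.minEnclosingCircle(P))
J=dict(big=(283,259),small=(205,291),square=(155,231),oblong=(436,297)); S=dict(big=(370,215),small=(464,200),square=(521,272),oblong=(208,157))
for n in J: print(n,back(C,J[n],0.06),back(cam('scene'),S[n],0.04))
print('mug',back(C,(363,176),.075),'bowl',back(C,(209,186),.05))
f=lambda im,p:cv2.resize(im[p[1]-25:p[1]+25,p[0]-25:p[0]+25],(200,200),interpolation=cv2.INTER_CUBIC)
M=np.vstack([np.hstack([f(top,J[n]) for n in J]),np.hstack([f(sc,S[n]) for n in J])])
cv2.imwrite('pics/m.png',cv2.convertScaleAbs(M,alpha=1.6))
E
```

```text
big ((665.9256591796875, 96.1028060913086), (75.87081909179688, 77.5296859741211), 1.4824788570404053) ((666.699462890625, 95.1486587524414), 40.33489990234375)
small ((507.5198059082031, -451.1915588378906), (55.20222854614258, 55.06660079956055), 45.49554443359375) ((507.25543212890625, -451.84100341796875), 29.11686897277832)
square ((457.5350646972656, -85.48159790039062), (69.86036682128906, 68.95391845703125), 66.42659759521484) ((457.46087646484375, -85.3255386352539), 46.64613342285156)
oblong ((598.2152099609375, -288.4390563964844), (55.175235748291016, 95.77496337890625), 49.95950698852539) ((597.6602172851562, -288.61737060546875), 52.60100173950195)
big [[0.44031287 0.08940555]] [[0.43835218 0.09655681]]
small [[0.35522622 0.28259009]] [[0.35178911 0.28948858]]
square [[0.50319113 0.41608527]] [[0.50492384 0.42250918]]
oblong [[ 0.35465762 -0.29781844]] [[ 0.36361612 -0.29858928]]
mug [[ 0.655135   -0.10787958]] bowl [[0.62402671 0.28700718]]
```

View pics/m.png

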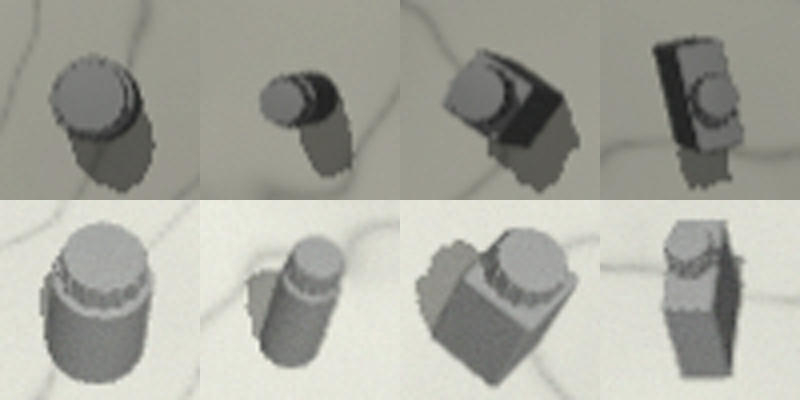

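```bash
python3 - <<'E'
from h import *
C=cam('top');S=cam('scene')
f=lambda p,c:(np.array(c)/4-25.375+.5+np.array(p)-.5+.5)
J=dict(big=(283,259),small=(205,291),square=(155,231),oblong=(436,297)); Q=dict(big=(370,215),small=(464,200),square=(521,272),oblong=(208,157))
ct=dict(big=(92,93),small=(84,101),square=(75,93),oblong=(114,99)); cs=dict(big=(104,55),small=(119,58),square=(131,62),oblong=(88,38))
for n in J: print(n,(1000*back(C,f(J[n],ct[n]),.084)).round(),(1000*back(S,f(Q[n],cs[n]),.084)).round())
def yaw(c,p,a,b,z):
    d=np.diff(back(c,[f(p,a),f(p,b)],z),axis=0)[0]; return np.degrees(np.arctan2(d[1],d[0])).round(1),(1000*np.hypot(*d)).round()
print(yaw(C,J['square'],(80,52),(43,100),.066),yaw(S,Q['square'],(135,130),(177,80),.066),yaw(S,Q['square'],(135,130),(67,70),.066),yaw(S,Q['square'],(95,185),(33,135),0))
print(yaw(C,J['oblong'],(82,45),(98,150),.066),yaw(C,J['oblong'],(125,40),(142,138),.066),yaw(S,Q['oblong'],(83,175),(130,176),.0),yaw(S,Q['oblong'],(65,110),(115,110),.066))
E
```

```text
big [[444.  92.]] [[441.  97.]]
small [[355. 286.]] [[356. 291.]]
square [[505. 423.]] [[507. 425.]]
oblong [[ 356. -301.]] [[ 356. -300.]]
(np.float64(145.2), np.float64(38.0)) (np.float64(149.6), np.float64(39.0)) (np.float64(-126.8), np.float64(44.0)) (np.float64(-123.1), np.float64(41.0))
(np.float64(-171.0), np.float64(66.0)) (np.float64(-170.0), np.float64(61.0)) (np.float64(101.3), np.float64(28.0)) (np.float64(102.6), np.float64(28.0))
```

```bash
cat >> h.py <<'E'
def plan(x,y,z,yawdeg=None,half=True):
    """turn rows first (yaw), then shift after the turn; prints totals in fractions of full scale"""
    T=pose(); a=np.degrees(np.arctan2(T[1,0],T[0,0])); t=a if yawdeg is None else yawdeg
    d=(t-a+180)%360-180
    if half and abs(d)>90: d-=np.sign(d)*180
    Rn=R.from_euler('z',d,degrees=True).as_matrix()@T[:3,:3]
    s=Rn.T@(np.array([x,y,z])-T[:3,3])*10
    print('t',round(monitor.get_state()['time'],1),'tcp',T[:3,3].round(4),'yaw',a.round(1),'turn',(-d/180).round(4),'tilt',(T[:3,2]).round(3),'shift before turn',(T[:3,:3].T@(np.array([x,y,z])-T[:3,3])*10).round(3),'after',s.round(3))
E
python3 - <<'E'
from h import *
plan(.443,.094,.20)
plan(.356,-.300,.20,100.5)
E
```

```text
t 0.1 tcp [0.1941 0.5673 0.2525] yaw 161.1 turn -0.0 tilt [-0.001 -0.001 -1.   ] shift before turn [-3.888 -3.671  0.53 ] after [-3.888 -3.671  0.53 ]
t 0.1 tcp [0.1941 0.5673 0.2525] yaw 161.1 turn 0.3367 tilt [-0.001 -0.001 -1.   ] shift before turn [-4.341 -7.681  0.535] after [-8.823  0.012  0.524]
```

```bash
python3 -m crank '[[[-0.2,-0.19,0.03],[0,0,0]],[[-0.22,-0.21,0.03],[0,0,0]],[[-0.22,-0.21,0.03],[0,0,0]],[[-0.22,-0.21,0.03],[0,0,0]],[[-0.22,-0.21,0.03],[0,0,0]],[[-0.22,-0.21,0.03],[0,0,0]],[[-0.22,-0.21,0.03],[0,0,0]],[[-0.22,-0.21,0.03],[0,0,0]],[[-0.22,-0.21,0.03],[0,0,0]]]' 1
python3 -m crank '[[[-0.22,-0.21,0.03],[0,0,0]],[[-0.22,-0.21,0.03],[0,0,0]],[[-0.22,-0.21,0.03],[0,0,0]],[[-0.22,-0.21,0.03],[0,0,0]],[[-0.22,-0.21,0.03],[0,0,0]],[[-0.22,-0.21,0.03],[0,0,0]],[[-0.22,-0.21,0.03],[0,0,0]],[[-0.22,-0.21,0.03],[0,0,0]],[[-0.1,-0.1,0.02],[0,0,0]],[[0,0,0],[0,0,0]],[[0,0,0],[0,0,0]],[[0,0,0],[0,0,0]]]'
cat >> h.py <<'E'
def snap(name):
    T=pose(); im=optics.get_image('wrist')[:,:,::-1].copy(); cv2.imwrite(f'pics/{name}.png',cv2.convertScaleAbs(im,alpha=1.5)); np.save(f'pics/{name}.npy',T); return im,T
E
python3 - <<'E'
from h import *
snap('w1'); plan(.443,.094,.20)
E
```

```text
time: 0.9
eef_pos: [0.3194, 0.3259, 0.2259]
tcp_rot: [-3.141, -0.0, 2.812]
wrist_force: [0.9, -0.1, 1.0]
width: 0.0848
gripper_force: 0.0
time: 1.9
eef_pos: [0.4371, 0.0992, 0.2002]
tcp_rot: [3.141, -0.001, 2.812]
wrist_force: [-0.7, -0.2, -0.1]
width: 0.0855
gripper_force: 0.0
t 1.9 tcp [0.4371 0.0995 0.2003] yaw 161.1 turn -0.0 tilt [-0.  0. -1.] shift before turn [-0.073 -0.033  0.003] after [-0.073 -0.033  0.003]
```

View pics/w1.png

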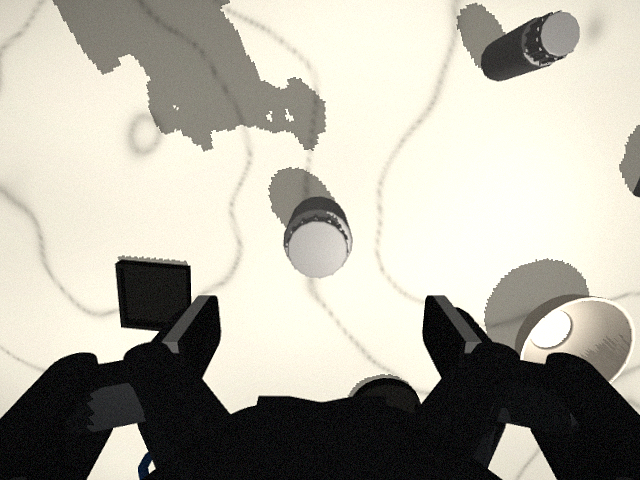

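The wrist view has the big cap centred at (318,249), the small cap at (559,34), and the square tray with corners near (117,259), (190,265), (189,333) and (122,328).

```bash
python3 - <<'E'
from h import *
T=np.load('pics/w1.npy'); c=cam('wrist',T)
print(back(c,[(318,249),(559,34)],.084), back(c,[(117,259),(190,265),(189,333),(122,328)],.012).round(4))
x,y=back(c,(318,249),.084)[0]
plan(x,y,.047)
E
```

```text
[[0.4405209  0.09523199]
 [0.35438568 0.28866321]] [[ 0.4081 -0.1002]
 [ 0.4369 -0.0342]
 [ 0.5038 -0.0671]
 [ 0.4767 -0.1321]]
t 1.9 tcp [0.4371 0.0995 0.2003] yaw 161.1 turn -0.0 tilt [-0.  0. -1.] shift before turn [-0.047 -0.029  1.533] after [-0.047 -0.029  1.533]
```

```bash
python3 -m crank '[[[-0.047,-0.029,0.1],[0,0,0]],[[0,0,0.2],[0,0,0]],[[0,0,0.25],[0,0,0]],[[0,0,0.25],[0,0,0]],[[0,0,0.25],[0,0,0]],[[0,0,0.25],[0,0,0]],[[0,0,0.15],[0,0,0]],[[0,0,0.083],[0,0,0]],[[0,0,0],[0,0,0]],[[0,0,0],[0,0,0]]]' 1
python3 -m crank '[[[0,0,0],[0,0,0]],[[0,0,0],[0,0,0]],[[0,0,0],[0,0,0]],[[0,0,0],[0,0,0]],[[0,0,0],[0,0,0]],[[0,0,0],[0,0,0]],[[0,0,0],[0,0,0]],[[0,0,0],[0,0,0]]]' 0
python3 - <<'E'
from h import *
print(monitor.get_state()['wrist_force'])
plan(.666,.096,.10)
E
```

```text
time: 2.78
eef_pos: [0.4409, 0.0947, 0.047]
tcp_rot: [-3.141, -0.0, 2.813]
wrist_force: [-0.4, -0.3, 0.5]
width: 0.0858
gripper_force: 0.0
time: 3.45
eef_pos: [0.4425, 0.0945, 0.0486]
tcp_rot: [3.14, 0.003, 2.812]
wrist_force: [-0.7, -0.3, 5.9]
width: 0.0529
gripper_force: 62.7
[-0.72744    -0.27711096  5.93658687]
t 3.5 tcp [0.4425 0.0945 0.0486] yaw 161.1 turn -0.0 tilt [ 0.003  0.    -1.   ] shift before turn [-2.112  0.739 -0.507] after [-2.112  0.739 -0.507]
```

```bash
python3 -m crank '[[[0,0,-0.1],[0,0,0]],[[0,0,-0.2],[0,0,0]],[[0,0,-0.2],[0,0,0]],[[-0.1,0.035,-0.1],[0,0,0]],[[-0.23,0.08,0],[0,0,0]],[[-0.25,0.087,0],[0,0,0]],[[-0.25,0.087,0],[0,0,0]],[[-0.25,0.087,0],[0,0,0]],[[-0.25,0.087,0],[0,0,0]],[[-0.25,0.087,0],[0,0,0]],[[-0.25,0.087,0],[0,0,0]],[[-0.2,0.069,0],[0,0,0]]]' 0
python3 -m crank '[[[-0.1,0.034,0],[0,0,0]],[[0,0,0],[0,0,0]],[[0,0,0],[0,0,0]]]'
python3 - <<'E'
from h import *
plan(.666,.096,.054); snap('w2')
E
```

```text
time: 4.45
eef_pos: [0.6576, 0.0953, 0.1077]
tcp_rot: [3.141, 0.001, 2.812]
wrist_force: [0.7, 1.0, -0.8]
width: 0.0528
gripper_force: 63.0
time: 4.7
eef_pos: [0.6665, 0.0953, 0.1072]
tcp_rot: [-3.141, -0.0, 2.812]
wrist_force: [-0.5, -0.1, -1.8]
width: 0.0528
gripper_force: 63.1
t 4.7 tcp [0.6665 0.0953 0.1072] yaw 161.1 turn -0.0 tilt [-0. -0. -1.] shift before turn [0.006 0.005 0.532] after [0.006 0.005 0.532]
```

View pics/w2.png

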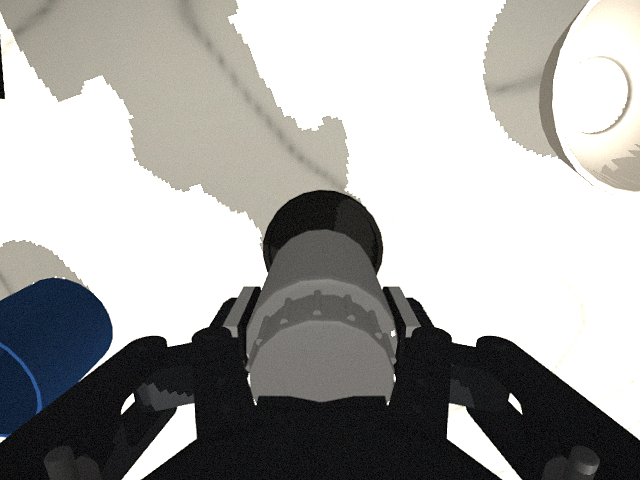

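The tray rim spans u 263–383 with its near edge at v≈190, and the jar is laterally centred at u≈322. I'll check the fore-aft offset.

```bash
python3 - <<'E'
from h import *
T=np.load('pics/w2.npy'); c=cam('wrist',T)
p=np.r_[back(c,(323,190),.012)[0],.012]
print(((p-T[:3,3])@T[:3,:3]).round(4), 'expect .040 in x')
q=np.r_[back(c,(320,231),.06)[0],.06]; print('jar near bottom edge in tool x', ((q-T[:3,3])@T[:3,:3]).round(4),'expect .027')
E
```

```text
[0.0407 0.0008 0.0952] expect .040 in x
jar near bottom edge in tool x [ 0.0265 -0.0009  0.0472] expect .027
```

```bash
python3 -m crank '[[[0,0,0.1],[0,0,0]],[[0,0,0.15],[0,0,0]],[[0,0,0.12],[0,0,0]],[[0,0,0.08],[0,0,0]],[[0,0,0.05],[0,0,0]],[[0,0,0.03],[0,0,0]],[[0,0,0.02],[0,0,0]],[[0,0,0.01],[0,0,0]],[[0,0,0.005],[0,0,0]],[[0,0,0],[0,0,0]],[[0,0,0],[0,0,0]]]' 0
python3 -m crank '[[[0,0,0],[0,0,0]],[[0,0,0],[0,0,0]],[[0,0,0],[0,0,0]],[[0,0,0],[0,0,0]],[[0,0,0],[0,0,0]],[[0,0,0],[0,0,0]],[[0,0,-0.1],[0,0,0]],[[0,0,-0.2],[0,0,0]],[[0,0,-0.3],[0,0,0]],[[0,0,-0.3],[0,0,0]],[[0,0,-0.3],[0,0,0]],[[0,0,-0.3],[0,0,0]]]' 1
python3 - <<'E'
from h import *
plan(.356,-.300,.20,100.5); plan(.356,-.300,.20)
E
```

```text
time: 5.67
eef_pos: [0.6669, 0.0955, 0.0527]
tcp_rot: [3.141, 0.001, 2.812]
wrist_force: [-8.2, -0.4, 13.3]
width: 0.0531
gripper_force: 64.3
time: 6.67
eef_pos: [0.6664, 0.0954, 0.2028]
tcp_rot: [3.141, 0.0, 2.812]
wrist_force: [-0.2, 0.1, 0.3]
width: 0.0856
gripper_force: 0.0
t 6.7 tcp [0.6664 0.0954 0.2028] yaw 161.1 turn 0.3367 tilt [ 0.001  0.    -1.   ] shift before turn [ 1.656 -4.746  0.026] after [-3.322 -3.772  0.029]
t 6.7 tcp [0.6664 0.0954 0.2028] yaw 161.1 turn -0.0 tilt [ 0.001  0.    -1.   ] shift before turn [ 1.656 -4.746  0.026] after [ 1.656 -4.746  0.026]
```

```bash
python3 -m crank '[[[0.17,-0.47,0],[0,0,0]],[[0.14,-0.38,0],[0,0,0]],[[0.14,-0.38,0],[0,0,0]],[[0.14,-0.38,0],[0,0,0]],[[0.14,-0.38,0],[0,0,0]],[[0.14,-0.38,0],[0,0,0]],[[0.14,-0.38,0],[0,0,0]],[[0.14,-0.38,0],[0,0,0]],[[0.14,-0.38,0],[0,0,0]],[[0.14,-0.38,0],[0,0,0]],[[0.14,-0.38,0],[0,0,0]],[[0.14,-0.38,0],[0,0,0]]]'
python3 -m crank '[[[0,0,0],[0,0,-0.027]],[[0,0,0],[0,0,-0.027]],[[0,0,0],[0,0,-0.027]],[[0,0,0],[0,0,-0.027]],[[0,0,0],[0,0,-0.027]],[[0,0,0],[0,0,-0.027]],[[0,0,0],[0,0,0]],[[0,0,0],[0,0,0]],[[0,0,0],[0,0,0]]]'
python3 - <<'E'
from h import *
plan(.356,-.300,.20,190.5); snap('w3')
E
```

```text
time: 7.67
eef_pos: [0.358, -0.2839, 0.2016]
tcp_rot: [-3.141, 0.002, 2.812]
wrist_force: [0.8, -0.1, -1.5]
width: 0.0854
gripper_force: 0.0
time: 8.42
eef_pos: [0.3594, -0.2827, 0.2009]
tcp_rot: [-3.141, 0.0, -2.965]
wrist_force: [0.8, 0.4, -0.8]
width: 0.0853
gripper_force: 0.0
t 8.4 tcp [ 0.3594 -0.2827  0.2009] yaw -169.9 turn -0.0022 tilt [ 0. -0. -1.] shift before turn [ 0.064 -0.164  0.009] after [ 0.065 -0.164  0.009]
```

View pics/w3.png

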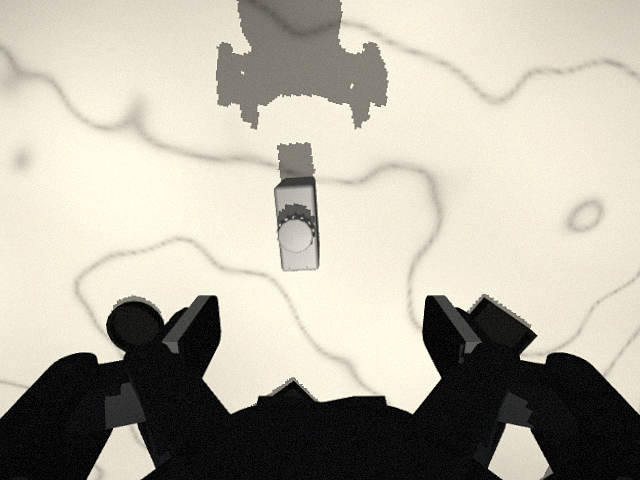

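The oblong cap is at (296,236). The body-top left edge runs (274,188)–(283,270), the right edge (315,185)–(319,268), and the small tray is at (135,325).

```bash
python3 - <<'E'
from h import *
T=np.load('pics/w3.npy'); c=cam('wrist',T)
b=back(c,[(274,188),(283,270),(315,185),(319,268)],.066); print(b.round(4),b.mean(0))
ang=lambda d:np.degrees(np.arctan2(d[1],d[0])).round(1)
print(ang(b[1]-b[0]),ang(b[3]-b[2]),ang(b[2]-b[0]),ang(b[3]-b[1]))
x,y=back(c,(296,236),.084)[0]; print(x,y, back(c,(135,325),.012))
plan(x,y,.047,191.5)
E
```

```text
[[ 0.3291 -0.3238]
 [ 0.392  -0.3078]
 [ 0.3216 -0.2943]
 [ 0.3854 -0.2801]] [ 0.3570374  -0.30151506]
14.3 12.6 104.2 103.5
0.35762834928819764 -0.3015335847462179 [[ 0.5004775  -0.45232934]]
t 8.5 tcp [ 0.3594 -0.2827  0.2008] yaw -169.9 turn -0.0076 tilt [ 0. -0. -1.] shift before turn [ 0.051 -0.181  1.538] after [ 0.055 -0.18   1.538]
```

```bash
python3 -m crank '[[[0.051,-0.181,0.1],[0,0,-0.018]],[[0,0,0.2],[0,0,0]],[[0,0,0.25],[0,0,0]],[[0,0,0.25],[0,0,0]],[[0,0,0.25],[0,0,0]],[[0,0,0.25],[0,0,0]],[[0,0,0.15],[0,0,0]],[[0,0,0.083],[0,0,0]],[[0,0,0],[0,0,0]],[[0,0,0],[0,0,0]]]' 1
python3 -m crank '[[[0,0,0],[0,0,0]],[[0,0,0],[0,0,0]],[[0,0,0],[0,0,0]],[[0,0,0],[0,0,0]],[[0,0,0],[0,0,0]],[[0,0,0],[0,0,0]],[[0,0,0],[0,0,0]],[[0,0,0],[0,0,0]],[[0,0,0],[0,0,0]]]' 0
python3 - <<'E'
from h import *
print(monitor.get_state()['wrist_force'],monitor.get_state()['joint_pos'].round(2))
plan(.598,-.2885,.10,140)
E
```

```text
time: 9.3
eef_pos: [0.3577, -0.3015, 0.0476]
tcp_rot: [3.141, -0.0, -2.907]
wrist_force: [0.8, -0.3, 0.6]
width: 0.0858
gripper_force: 0.0
time: 10.05
eef_pos: [0.358, -0.3019, 0.048]
tcp_rot: [-3.14, 0.001, -2.906]
wrist_force: [-1.2, 0.2, 6.3]
width: 0.0294
gripper_force: 60.0
[-1.15346878  0.18078338  6.2626044 ] [-0.81 -0.02  2.04 -0.    1.12 -2.62]
t 10.1 tcp [ 0.358  -0.3019  0.048 ] yaw -166.5 turn 0.2972 tilt [ 0.001 -0.001 -1.   ] shift before turn [-2.365 -0.431 -0.518] after [-1.753  1.645 -0.521]
```

```bash
python3 -m crank '[[[0,0,-0.1],[0,0,0]],[[0,0,-0.2],[0,0,0]],[[0,0,-0.2],[0,0,0]],[[-0.13,-0.023,-0.1],[0,0,0]],[[-0.28,-0.051,0],[0,0,0]],[[-0.28,-0.051,0],[0,0,0]],[[-0.28,-0.051,0],[0,0,0]],[[-0.28,-0.051,0],[0,0,0]],[[-0.28,-0.051,0],[0,0,0]],[[-0.28,-0.051,0],[0,0,0]],[[-0.28,-0.051,0],[0,0,0]],[[-0.28,-0.051,0],[0,0,0]]]' 0
python3 -m crank '[[[0,0,0],[0,0,0.033]],[[0,0,0],[0,0,0.033]],[[0,0,0],[0,0,0.033]],[[0,0,0],[0,0,0.033]],[[0,0,0],[0,0,0.033]],[[0,0,0],[0,0,0.033]],[[0,0,0],[0,0,0.033]],[[0,0,0],[0,0,0.033]],[[0,0,0],[0,0,0.033]],[[0,0,0],[0,0,0]],[[0,0,0],[0,0,0]],[[0,0,0],[0,0,0]]]' 0
python3 - <<'E'
from h import *
plan(.598,-.2885,.10,140); snap('w4')
E
```

```text
time: 11.05
eef_pos: [0.5991, -0.2875, 0.1072]
tcp_rot: [3.141, -0.001, -2.906]
wrist_force: [0.6, 0.1, 0.2]
width: 0.0297
gripper_force: 59.3
time: 12.05
eef_pos: [0.5979, -0.2879, 0.1072]
tcp_rot: [-3.141, -0.0, 2.448]
wrist_force: [0.9, -0.1, -0.3]
width: 0.0295
gripper_force: 59.4
t 12.1 tcp [ 0.5979 -0.2879  0.1072] yaw 140.2 turn 0.0013 tilt [-0.  0. -1.] shift before turn [-0.005 -0.004  0.072] after [-0.005 -0.004  0.072]
```

View pics/w4.png

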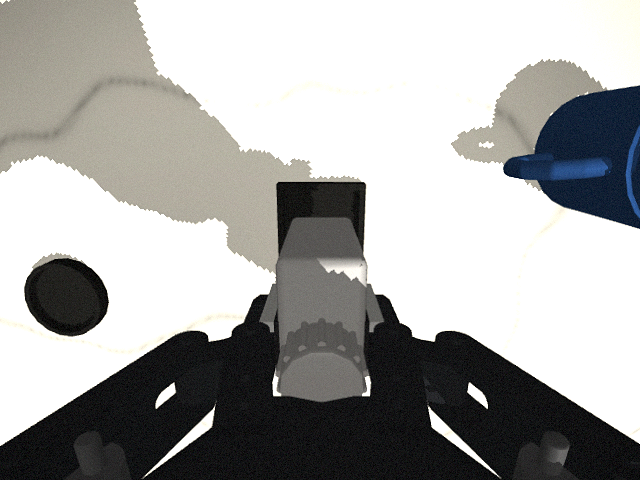

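The oblong tray's near edge is at v≈183, u 277–365, aligned with the jar. The small tray is at about (67,296).

```bash
python3 - <<'E'
from h import *
T=np.load('pics/w4.npy'); c=cam('wrist',T)
L=lambda uv,z:((np.r_[back(c,uv,z)[0],z]-T[:3,3])@T[:3,:3]).round(4)
print(L((321,183),.012),'expect .047'); print(L((321,218),.06),'jar, expect .034'); print(back(c,(67,295),.012))
E
python3 -m crank '[[[0,0,0.1],[0,0,0]],[[0,0,0.15],[0,0,0]],[[0,0,0.12],[0,0,0]],[[0,0,0.08],[0,0,0]],[[0,0,0.05],[0,0,0]],[[0,0,0.03],[0,0,0]],[[0,0,0],[0,0,0]]]' 0
```

```text
[ 0.045  -0.0005  0.0952] expect .047
[ 0.0331 -0.0005  0.0472] jar, expect .034
[[ 0.50704992 -0.44789543]]
time: 12.68
eef_pos: [0.5976, -0.2877, 0.0532]
tcp_rot: [-3.141, -0.001, 2.444]
wrist_force: [-0.9, 1.0, -1.9]
width: 0.0295
gripper_force: 59.6
```

```bash
python3 -m crank '[[[0,0,0.02],[0,0,0]],[[0,0,0.01],[0,0,0]],[[0,0,0.005],[0,0,0]],[[0,0,0],[0,0,0]],[[0,0,0],[0,0,0]]]' 0
python3 -m crank '[[[0,0,0],[0,0,0]],[[0,0,0],[0,0,0]],[[0,0,0],[0,0,0]],[[0,0,0],[0,0,0]],[[0,0,0],[0,0,0]],[[0,0,0],[0,0,0]],[[0,0,-0.1],[0,0,0]],[[0,0,-0.2],[0,0,0]],[[0,0,-0.3],[0,0,0]],[[0,0,-0.3],[0,0,0]],[[0,0,-0.3],[0,0,0]],[[0,0,-0.3],[0,0,0]]]' 1
python3 - <<'E'
from h import *
print(monitor.get_state()['joint_pos'].round(2))
plan(.3545,.2885,.20)
E
```

```text
time: 13.1
eef_pos: [0.5986, -0.2884, 0.0521]
tcp_rot: [3.141, 0.002, 2.444]
wrist_force: [-2.1, 0.3, 5.9]
width: 0.0296
gripper_force: 60.1
time: 14.1
eef_pos: [0.598, -0.2879, 0.2031]
tcp_rot: [3.142, 0.001, 2.444]
wrist_force: [0.4, 0.6, -0.5]
width: 0.0855
gripper_force: 0.0
[-0.53  0.33  1.35 -0.    1.46 -1.4 ]
t 14.1 tcp [ 0.598  -0.2879  0.2031] yaw 140.0 turn -0.0 tilt [ 0.001 -0.    -1.   ] shift before turn [5.568 2.855 0.028] after [5.568 2.855 0.028]
```

```bash
python3 -m crank '[[[0.18,0.095,0],[0,0,0]],[[0.35,0.18,0],[0,0,0]],[[0.35,0.18,0],[0,0,0]],[[0.35,0.18,0],[0,0,0]],[[0.35,0.18,0],[0,0,0]],[[0.35,0.18,0],[0,0,0]],[[0.35,0.18,0],[0,0,0]],[[0.35,0.18,0],[0,0,0]],[[0.35,0.18,0],[0,0,0]],[[0.35,0.18,0],[0,0,0]],[[0.35,0.18,0],[0,0,0]],[[0.35,0.18,0],[0,0,0]]]'
python3 -m crank '[[[0.35,0.18,0],[0,0,0]],[[0.35,0.18,0],[0,0,0]],[[0.35,0.18,0],[0,0,0]],[[0.35,0.18,0],[0,0,0]],[[0.14,0.06,0],[0,0,0]],[[0,0,0],[0,0,0]],[[0,0,0],[0,0,0]],[[0,0,0],[0,0,0]]]'
python3 - <<'E'
from h import *
plan(.3545,.2885,.20); snap('w5')
E
```

```text
time: 15.1
eef_pos: [0.4215, 0.1314, 0.2018]
tcp_rot: [3.14, 0.001, 2.444]
wrist_force: [0.7, 0.6, 0.1]
width: 0.0852
gripper_force: 0.0
time: 15.77
eef_pos: [0.3548, 0.2881, 0.2011]
tcp_rot: [3.141, 0.001, 2.444]
wrist_force: [0.2, 0.4, 0.7]
width: 0.0856
gripper_force: 0.0
t 15.8 tcp [0.3548 0.2881 0.2011] yaw 140.1 turn -0.0 tilt [ 0.001 -0.    -1.   ] shift before turn [0.005 0.001 0.011] after [0.005 0.001 0.011]
```

View pics/w5.png

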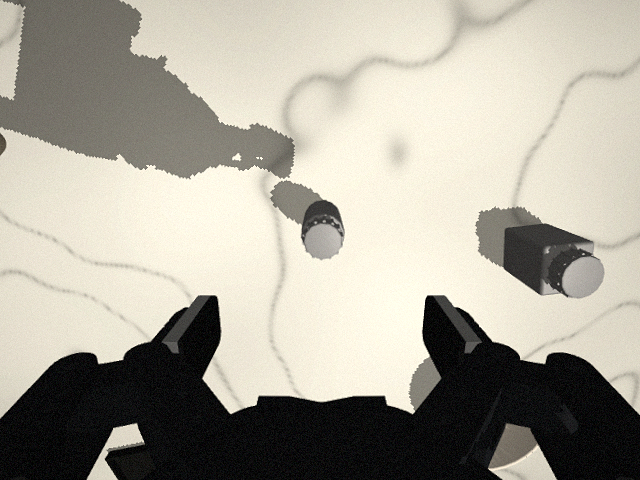

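The small cap is at (323,240). The square cap is at (577,272), with body edges from (505,226) to (593,243).

```bash
python3 - <<'E'
from h import *
T=np.load('pics/w5.npy'); c=cam('wrist',T)
x,y=back(c,(323,240),.084)[0]; print(x,y,back(c,(577,272),.084))
plan(x,y,.047)
E
```

```text
0.3540212272591973 0.28987463527344415 [[0.49842217 0.42252421]]
t 15.8 tcp [0.355  0.2877 0.201 ] yaw 140.0 turn -0.0 tilt [ 0.001 -0.    -1.   ] shift before turn [0.022 0.01  1.54 ] after [0.022 0.01  1.54 ]
```

```bash
python3 -m crank '[[[0.02,0.01,0.1],[0,0,0]],[[0,0,0.2],[0,0,0]],[[0,0,0.25],[0,0,0]],[[0,0,0.25],[0,0,0]],[[0,0,0.25],[0,0,0]],[[0,0,0.25],[0,0,0]],[[0,0,0.15],[0,0,0]],[[0,0,0.08],[0,0,0]],[[0,0,0],[0,0,0]],[[0,0,0],[0,0,0]]]' 1
python3 -m crank '[[[0,0,0],[0,0,0]],[[0,0,0],[0,0,0]],[[0,0,0],[0,0,0]],[[0,0,0],[0,0,0]],[[0,0,0],[0,0,0]],[[0,0,0],[0,0,0]],[[0,0,0],[0,0,0]],[[0,0,0],[0,0,0]],[[0,0,0],[0,0,0]]]' 0
python3 - <<'E'
from h import *
plan(.507,-.450,.167)
E
```

```text
time: 16.65
eef_pos: [0.3537, 0.2902, 0.0477]
tcp_rot: [-3.141, -0.0, 2.443]
wrist_force: [0.1, 0.7, 0.9]
width: 0.0853
gripper_force: 0.0
time: 17.4
eef_pos: [0.3541, 0.291, 0.0487]
tcp_rot: [3.14, 0.0, 2.444]
wrist_force: [-1.0, -0.7, 6.3]
width: 0.0329
gripper_force: 59.2
t 17.4 tcp [0.3541 0.291  0.0487] yaw 140.1 turn -0.0 tilt [ 0.001  0.001 -1.   ] shift before turn [-5.931 -4.698 -1.187] after [-5.931 -4.698 -1.187]
```

```bash
python3 -m crank '[[[0,0,-0.1],[0,0,0]],[[0,0,-0.25],[0,0,0]],[[0,0,-0.25],[0,0,0]],[[-0.15,-0.119,-0.2],[0,0,0]],[[-0.31,-0.246,0],[0,0,0]],[[-0.31,-0.246,0],[0,0,0]],[[-0.31,-0.246,0],[0,0,0]],[[-0.31,-0.246,0],[0,0,0]],[[-0.31,-0.246,0],[0,0,0]],[[-0.31,-0.246,0],[0,0,0]],[[-0.31,-0.246,0],[0,0,0]],[[-0.31,-0.246,0],[0,0,0]]]' 0
python3 -m crank '[[[-0.31,-0.246,0],[0,0,0]],[[-0.31,-0.246,0],[0,0,0]],[[-0.31,-0.246,0],[0,0,0]],[[-0.31,-0.246,0],[0,0,0]],[[-0.31,-0.246,0],[0,0,0]],[[-0.31,-0.246,0],[0,0,0]],[[-0.31,-0.246,0],[0,0,0]],[[-0.31,-0.246,0],[0,0,0]],[[-0.31,-0.246,0],[0,0,0]],[[-0.31,-0.246,0],[0,0,0]],[[-0.2,-0.143,0.1],[0,0,0]],[[0,0,0.1],[0,0,0]]]' 0
python3 -m crank '[[[0,0,0],[0,0,0]],[[0,0,0],[0,0,0]],[[0,0,0],[0,0,0]]]' 0
python3 - <<'E'
from h import *
plan(.507,-.450,.051); snap('w6')
E
```

```text
time: 18.4
eef_pos: [0.4212, -0.0402, 0.1286]
tcp_rot: [3.141, 0.001, 2.444]
wrist_force: [1.4, 0.6, -0.1]
width: 0.033
gripper_force: 59.6
time: 19.4
eef_pos: [0.5072, -0.4552, 0.1089]
tcp_rot: [-3.14, 0.004, 2.441]
wrist_force: [0.5, -1.3, -0.6]
width: 0.0327
gripper_force: 59.6
time: 19.65
eef_pos: [0.5069, -0.4485, 0.1081]
tcp_rot: [3.141, -0.001, 2.445]
wrist_force: [0.2, 0.4, 0.5]
width: 0.0327
gripper_force: 59.6
t 19.6 tcp [ 0.5069 -0.4485  0.1081] yaw 140.1 turn -0.0 tilt [-0.     0.001 -1.   ] shift before turn [-0.01  -0.011  0.571] after [-0.01  -0.011  0.571]
```

View pics/w6.png

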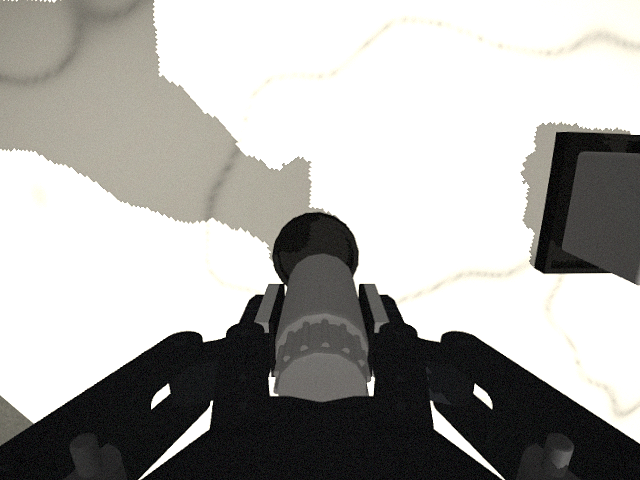

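The tray spans u 273–358 with its near edge at v≈212. The jar is at u≈320, and the oblong jar stands inside its tray.

```bash
python3 - <<'E'
from h import *
T=np.load('pics/w6.npy'); c=cam('wrist',T)
L=lambda uv,z:((np.r_[back(c,uv,z)[0],z]-T[:3,3])@T[:3,:3]).round(4)
print(L((316,212),.012),'expect .029',L((273,250),.012),L((358,250),.012)); print(L((320,255),.061),'jar, expect .017')
E
```

```text
[ 0.0264 -0.0037  0.0961] expect .029 [ 0.0009 -0.0323  0.0961] [0.0009 0.0239 0.0961]
[ 0.0137 -0.001   0.0471] jar, expect .017
```

```bash
python3 -m crank '[[[0,-0.03,0.1],[0,0,0]],[[0,0,0.15],[0,0,0]],[[0,0,0.12],[0,0,0]],[[0,0,0.08],[0,0,0]],[[0,0,0.05],[0,0,0]],[[0,0,0.03],[0,0,0]],[[0,0,0.02],[0,0,0]],[[0,0,0.01],[0,0,0]],[[0,0,0.005],[0,0,0]],[[0,0,0.005],[0,0,0]],[[0,0,0],[0,0,0]],[[0,0,0],[0,0,0]]]' 0
python3 - <<'E'
from h import *
print(pose()[:3,3])
E
```

```text
time: 20.7
eef_pos: [0.5056, -0.4525, 0.0527]
tcp_rot: [-3.141, 0.002, 2.444]
wrist_force: [-3.6, 3.3, 9.2]
width: 0.0329
gripper_force: 60.2
[ 0.5056012  -0.45254298  0.05271634]
```

```bash
python3 -m crank '[[[0,0,0],[0,0,0]],[[0,0,0],[0,0,0]],[[0,0,0],[0,0,0]],[[0,0,0],[0,0,0]],[[0,0,0],[0,0,0]],[[0,0,0],[0,0,0]],[[0,0,-0.1],[0,0,0]],[[0,0,-0.2],[0,0,0]],[[0,0,-0.3],[0,0,0]],[[0,0,-0.3],[0,0,0]],[[0,0,-0.3],[0,0,0]],[[0,0,-0.3],[0,0,0]]]' 1
python3 - <<'E'
from h import *
plan(.503,.423,.20)
E
```

```text
time: 21.7
eef_pos: [0.5049, -0.4519, 0.2031]
tcp_rot: [-3.141, 0.001, 2.444]
wrist_force: [0.2, -0.2, 0.7]
width: 0.0855
gripper_force: 0.0
t 21.7 tcp [ 0.5049 -0.4519  0.2031] yaw 140.0 turn -0.0 tilt [ 0. -0. -1.] shift before turn [5.633 6.694 0.027] after [5.633 6.694 0.027]
```

```bash
python3 -m crank '[[[0.13,0.156,0],[0,0,0]],[[0.25,0.297,0],[0,0,0]],[[0.25,0.297,0],[0,0,0]],[[0.25,0.297,0],[0,0,0]],[[0.25,0.297,0],[0,0,0]],[[0.25,0.297,0],[0,0,0]],[[0.25,0.297,0],[0,0,0]],[[0.25,0.297,0],[0,0,0]],[[0.25,0.297,0],[0,0,0]],[[0.25,0.297,0],[0,0,0]],[[0.25,0.297,0],[0,0,0]],[[0.25,0.297,0],[0,0,0]]]'
python3 -m crank '[[[0.25,0.297,0],[0,0,0]],[[0.25,0.297,0],[0,0,0]],[[0.25,0.297,0],[0,0,0]],[[0.25,0.297,0],[0,0,0]],[[0.25,0.297,0],[0,0,0]],[[0.25,0.297,0],[0,0,0]],[[0.25,0.297,0],[0,0,0]],[[0.25,0.297,0],[0,0,0]],[[0.25,0.297,0],[0,0,0]],[[0.25,0.297,0],[0,0,0]],[[0.25,0.297,0],[0,0,0]],[[0,0,0],[0,0,-0.033]]]'
python3 -m crank '[[[0,0,0],[0,0,0]],[[0,0,0],[0,0,0]],[[0,0,0],[0,0,0]]]'
python3 - <<'E'
from h import *
plan(.503,.423,.20); snap('w7')
E
```

```text
time: 22.7
eef_pos: [0.5038, -0.0029, 0.2018]
tcp_rot: [3.141, 0.001, 2.444]
wrist_force: [0.3, -0.2, 0.3]
width: 0.0853
gripper_force: 0.0
time: 23.7
eef_pos: [0.5012, 0.4287, 0.2005]
tcp_rot: [3.14, -0.002, 2.549]
wrist_force: [0.2, -0.4, 0.8]
width: 0.0856
gripper_force: 0.0
time: 23.95
eef_pos: [0.5033, 0.4215, 0.2012]
tcp_rot: [3.142, 0.0, 2.545]
wrist_force: [0.9, -1.0, 0.6]
width: 0.0848
gripper_force: 0.0
t 23.9 tcp [0.5033 0.4215 0.2012] yaw 145.8 turn -0.0 tilt [ 0. -0. -1.] shift before turn [0.011 0.011 0.012] after [0.011 0.011 0.012]
```

View pics/w7.png

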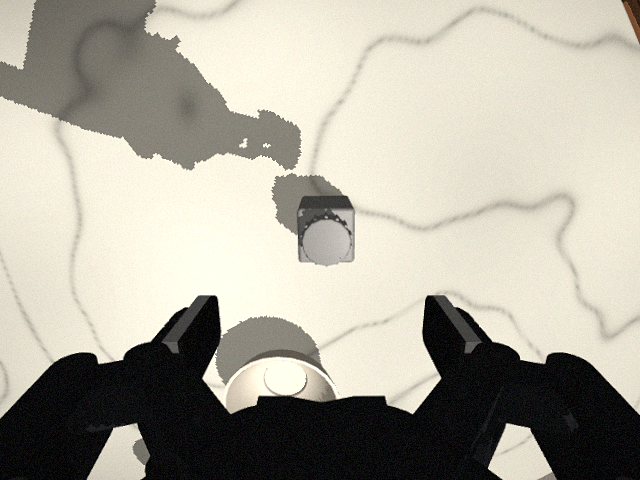

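The square jar is aligned with the fingers, with its cap at (327,241).

```bash
python3 - <<'E'
from h import *
T=np.load('pics/w7.npy'); c=cam('wrist',T)
x,y=back(c,(327,241),.084)[0]; print(x,y)
plan(x,y,.047)
E
```

```text
0.5045831589749695 0.4251600483178042
t 24.0 tcp [0.5035 0.4213 0.2013] yaw 145.8 turn -0.0 tilt [ 0.001  0.    -1.   ] shift before turn [0.013 0.038 1.543] after [0.013 0.038 1.543]
```

```bash
python3 -m crank '[[[0.013,0.038,0.1],[0,0,0]],[[0,0,0.2],[0,0,0]],[[0,0,0.25],[0,0,0]],[[0,0,0.25],[0,0,0]],[[0,0,0.25],[0,0,0]],[[0,0,0.25],[0,0,0]],[[0,0,0.15],[0,0,0]],[[0,0,0.08],[0,0,0]],[[0,0,0],[0,0,0]],[[0,0,0],[0,0,0]]]' 1
python3 -m crank '[[[0,0,0],[0,0,0]],[[0,0,0],[0,0,0]],[[0,0,0],[0,0,0]],[[0,0,0],[0,0,0]],[[0,0,0],[0,0,0]],[[0,0,0],[0,0,0]],[[0,0,0],[0,0,0]],[[0,0,0],[0,0,0]],[[0,0,0],[0,0,0]]]' 0
python3 - <<'E'
from h import *
plan(.457,-.0845,.107,156.4)
E
```

```text
time: 24.83
eef_pos: [0.5045, 0.4263, 0.0483]
tcp_rot: [3.141, 0.0, 2.547]
wrist_force: [-0.5, 1.2, 0.1]
width: 0.0855
gripper_force: 0.0
time: 25.58
eef_pos: [0.505, 0.4269, 0.0493]
tcp_rot: [3.139, 0.001, 2.548]
wrist_force: [-0.8, -0.1, 5.8]
width: 0.0436
gripper_force: 61.5
t 25.6 tcp [0.505  0.4269 0.0493] yaw 146.0 turn -0.0579 tilt [ 0.002  0.001 -1.   ] shift before turn [-2.464 -4.506 -0.585] after [-1.608 -4.877 -0.587]
```

```bash
python3 -m crank '[[[0,0,-0.1],[0,0,0]],[[0,0,-0.2],[0,0,0]],[[0,0,-0.2],[0,0,0]],[[-0.09,-0.165,-0.1],[0,0,0]],[[-0.19,-0.348,0],[0,0,0]],[[-0.19,-0.348,0],[0,0,0]],[[-0.19,-0.348,0],[0,0,0]],[[-0.19,-0.348,0],[0,0,0]],[[-0.19,-0.348,0],[0,0,0]],[[-0.19,-0.348,0],[0,0,0]],[[-0.19,-0.348,0],[0,0,0]],[[-0.19,-0.348,0],[0,0,0]]]' 0
python3 -m crank '[[[-0.19,-0.348,0],[0,0,0]],[[-0.19,-0.348,0],[0,0,0]],[[-0.19,-0.348,0],[0,0,0]],[[-0.19,-0.348,0],[0,0,0]],[[-0.09,-0.164,0],[0,0,0]],[[0,0,0],[0,0,-0.029]],[[0,0,0],[0,0,-0.029]],[[0,0,0],[0,0,0]],[[0,0,0],[0,0,0]],[[0,0,0],[0,0,0]]]' 0
python3 - <<'E'
from h import *
plan(.457,-.0845,.051,156.4); snap('w8')
E
```

```text
time: 26.58
eef_pos: [0.4719, 0.0901, 0.1082]
tcp_rot: [3.141, 0.0, 2.548]
wrist_force: [0.7, 0.3, -0.6]
width: 0.0436
gripper_force: 61.4
time: 27.42
eef_pos: [0.456, -0.0845, 0.1079]
tcp_rot: [3.142, 0.0, 2.728]
wrist_force: [-0.5, -0.4, -0.7]
width: 0.0433
gripper_force: 61.4
t 27.4 tcp [ 0.456  -0.0845  0.1079] yaw 156.3 turn -0.0007 tilt [ 0. -0. -1.] shift before turn [-0.009  0.004  0.569] after [-0.009  0.004  0.569]
```

View pics/w8.png

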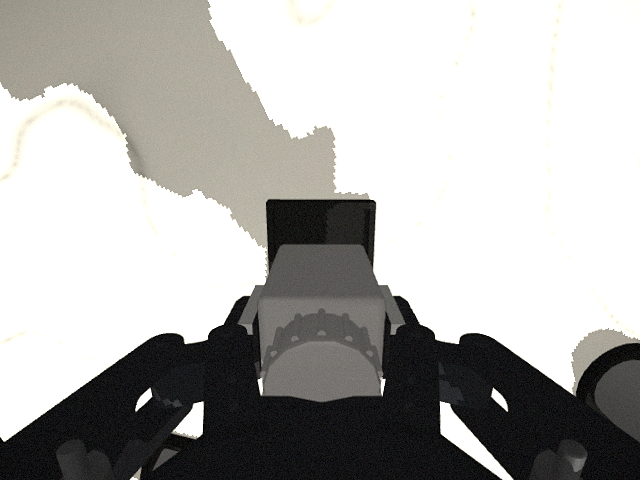

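The tray edge spans u 266–376 at v≈200, and the jar's bottom edge spans u 278–365 at v≈245. It is centred and square with the tray.

```bash
python3 - <<'E'
from h import *
T=np.load('pics/w8.npy'); c=cam('wrist',T)
L=lambda uv,z:((np.r_[back(c,uv,z)[0],z]-T[:3,3])@T[:3,:3]).round(4)
print(L((321,200),.012),'expect .035'); print(L((321,245),.06),'jar, expect .022')
E
python3 -m crank '[[[0,0,0.1],[0,0,0]],[[0,0,0.15],[0,0,0]],[[0,0,0.12],[0,0,0]],[[0,0,0.08],[0,0,0]],[[0,0,0.05],[0,0,0]],[[0,0,0.03],[0,0,0]],[[0,0,0.02],[0,0,0]],[[0,0,0.01],[0,0,0]],[[0,0,0.005],[0,0,0]],[[0,0,0],[0,0,0]],[[0,0,0],[0,0,0]]]' 0
```

```text
[ 0.0343 -0.0005  0.0959] expect .035
[ 0.0189 -0.0004  0.0479] jar, expect .022
time: 28.38
eef_pos: [0.4563, -0.0848, 0.0533]
tcp_rot: [-3.141, -0.0, 2.73]
wrist_force: [-11.8, 3.7, 19.8]
width: 0.0435
gripper_force: 63.8
```

```bash
python3 -m crank '[[[0,0,0],[0,0,0]],[[0,0,0],[0,0,0]],[[0,0,0],[0,0,0]],[[0,0,0],[0,0,0]],[[0,0,0],[0,0,0]],[[0,0,0],[0,0,0]],[[0,0,-0.1],[0,0,0]],[[0,0,-0.2],[0,0,0]],[[0,0,-0.3],[0,0,0]],[[0,0,-0.3],[0,0,0]],[[0,0,-0.3],[0,0,0]],[[0,0,-0.3],[0,0,0]]]' 1
python3 -m crank '[[[0.13,0.35,0],[0,0,0]],[[0.13,0.35,0],[0,0,0]],[[0.13,0.35,0],[0,0,0]],[[0.13,0.35,0],[0,0,0]],[[0.13,0.35,0],[0,0,0]],[[0.13,0.35,0],[0,0,0]],[[0.13,0.35,0],[0,0,0]],[[0.13,0.35,0],[0,0,0]],[[0.13,0.35,0],[0,0,0]],[[0.13,0.35,0],[0,0,0]],[[0.13,0.35,0],[0,0,0]],[[0,0,0],[0,0,0]]]'
python3 - <<'E'
from h import *
top=optics.get_image('top')[:,:,::-1]; sc=optics.get_image('scene')[:,:,::-1]
C=cam('top');S=cam('scene')
tr=dict(big=(.666,.0955),small=(.507,-.451),square=(.457,-.085),oblong=(.598,-.2885))
def f(im,c,p):
    u,v=proj(c,[*p,.045])[0].round().astype(int); print((u,v))
    return cv2.resize(im[v-28:v+28,u-28:u+28],(200,200),interpolation=cv2.INTER_CUBIC)
M=np.vstack([np.hstack([f(i,c,p) for p in tr.values()]) for i,c in((top,C),(sc,S))])
cv2.imwrite('pics/final.png',cv2.convertScaleAbs(M,alpha=1.8)); print(pose()[:3,3])
cv2.imwrite('pics/top_f.png',top)
E
```

```text
time: 29.38
eef_pos: [0.4557, -0.0847, 0.2034]
tcp_rot: [3.142, 0.0, 2.73]
wrist_force: [-0.5, -0.6, 0.0]
width: 0.0858
gripper_force: 0.0
time: 30.38
eef_pos: [0.478, 0.331, 0.2016]
tcp_rot: [3.139, -0.001, 2.734]
wrist_force: [0.8, 0.1, 0.2]
width: 0.0853
gripper_force: 0.0
(np.int64(284), np.int64(172))
(np.int64(494), np.int64(239))
(np.int64(352), np.int64(254))
(np.int64(431), np.int64(202))
(np.int64(347), np.int64(308))
(np.int64(122), np.int64(193))
(np.int64(286), np.int64(205))
(np.int64(174), np.int64(240))
[0.47840496 0.3265437  0.20137986]
```

View pics/final.png

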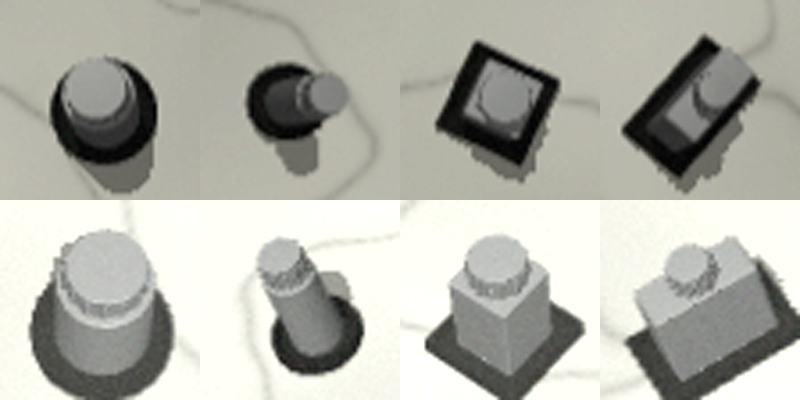

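All four jars stand upright within their trays' rims, so I'm handing in.

```bash
python3 -c "
from bench import r
print(r.hand_in())"
```

```text
the job is handed in; nothing more can be done
None
```

The job is handed in at about 30 s of the 104 s allowed: in the last pictures all four jars stand upright inside their matching trays, and the arm was kept clear of the mug and bowl; the hand-in returned no verdict.

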